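Pack the loose vials into the divided case and shut it

ROBOT

A 6-joint arm with a two-finger parallel gripper is mounted at the origin on a cart in front of the work surface, level with it; the furniture and walls round the work are solid. World frame = base frame: x ahead of the robot, y to its left, z up, the work surface at z = 0. Lengths are in mm, angles in rad, forces in N, time in s.
With the tool pointing down it reaches from about 375 to 925 mm from the base axis. Payload 5.7 kg.
Tool frame: the origin (TCP) lies midway between the tips of the shut fingers; the grasp point (between the pads) lies r.hold_point_z behind it (r.hold_point_z is the distance from the TCP to the grasp point, in mm); z points along the fingers, y is the direction in which the jaws open and shut (so a half turn about z gives the same grasp; the last joint's range is limited). The gripper opens to 85 mm and grips with 20 to 120 N. Pads are 22 mm wide; open, the fingers measure 114 mm over their backs; the gripper's body (76 mm by 85 mm) begins 54 mm behind the grasp point. The pads swing forward as they close: fully open they stand 13 mm farther back than shut.
Start: joints at [-1.219, 0.359, 1.51, -0, 1.272, -0.115], TCP at [269.999, -535.783, 231.267] pointing down, gripper open.
Joint ranges: [-2.97, 2.97], [-1.01, 2.36], [0.21, 2.38], [-0.96, 4.11], [0.2, 2.71], [-2.98, 2.98]. Speed limits (rad/s): [2.39, 2.39, 3.14, 3.14, 3.14, 3.14].

INTERFACE

Orientations are given as a rotation vector (axis times angle).
In Python, from cell import r gives the robot as it stands.
- The arm moves only by the tool drive_tool, never from a script. Its argument "series" is a list of rows, each a list of 7 numbers: the shift along the world's x, y, z in m, then the turn, a rotation vector about the world's x, y, z in rad, then the closure, from 0 (fully open) to 1 (shut). A call has 1 to 10 rows; each row is the pose to reach, as a shift and turn from the pose measured when the call began; what a row does not reach only later rows make up. A row lasts 1/10 s, in which the tool goes at most 50 mm and 8.59 degrees, less where a joint would pass 70% of its speed; a pose out of reach is approached as far as the arm can. A call with a gripper value outside its range is refused whole. The fingers move at their own pace and stop on an object; the grip force is fixed at half the most. Time passes only in rows, so rows that repeat a pose let the fingers close. It gives the time, the measured TCP pose, the force and the opening at its end, in the units of the state.
- r.state(): the state, without advancing time (a new reading comes with each control period).
- r.camera(name): name is "side" or "top"; returns (picture, depth): 420x560x3 uint8, blue, green, red; 420x560 float32, mm along the optical axis (not along the pixel's ray), 0 where there is no reading.
- r.get_calibration(name): a dict with "fx", "fy", "cx", "cy" (pixels), "R" (3x3) and "t" (3): a world point X has camera coordinates R X + t. Camera axes: x right, y down, z forward; pixel columns grow to the right and rows downward; lengths in mm; the calibration is good to about 2 mm. A picture is of the moment at which its call begins. get_calibration takes no time and is no camera call.
- r.hand_in(): hands the job in, once; it reports no verdict.
Trained networks look in the newest picture that a camera, given by its name, has taken for a name from the list of things; names that differ only in an ending like _2 or _b are one class to them, and where a whole thing is asked for, a point or a joint stands for the part that bears it (a point fixed in the world has none). Each returns a list of dicts, best first, with "score" (0 to 1); they miss things now and then, are a little off and sometimes report something else, mostly with a low value. They report only what shows in the picture. A call takes as long as a camera call. They do not tell look-alikes from the thing itself.
- r.silhouettes(camera, label): "mask" (420x560 bool, what is visible of it) and "uv" ([column, row] in pixels, amid what is visible of it).
- r.tip_of(camera, label): "uv" ([column, row] in pixels: a listed point, or the origin of a listed thing).
The state is a dict: "time_s": time; "joints": joint angles; "qd": joint speeds; "joint_torque": joint torques, N m; "ee_pos": TCP position; "tcp_rot": TCP orientation; "force": force on the tool from outside, world axes, zero at the start; "moment": the same for the moment, N m; "grip_width": opening from 0.0 (shut) to 1.0 (fully open).
Only numpy, scipy, OpenCV 4.12 (cv2) and the standard library are available. Lean on these libraries where they do the work, as an engineer would, in place of code of your own. Each camera call takes 0.05 s, during which the arm holds its last target. There are 200 camera calls.

TASK

Stand the three vials that stand loose on the table in the three empty cells of the white divided case, one upright in each, setting each down gently rather than dropping it. Leave the vials already packed in their cells and the dropper bottle, small card box and black tape roll where they are; once all six cells are filled, close the blue lid fully.

Things in the scene. Friction and masses are not known exactly. Their poses are not given: they have to be found in the camera images.
- vial_1: green-capped glass vial, 21 mm across, 55 mm tall (glass and neck to 46 mm, cap above), upright; origin at the centre of its underside, z up; stands loose on the table, to be packed
- vial_2: green-capped glass vial, 21 mm across, 55 mm tall (glass and neck to 46 mm, cap above), upright; origin at the centre of its underside, z up; stands loose on the table, to be packed
- vial_3: green-capped glass vial, 21 mm across, 55 mm tall (glass and neck to 46 mm, cap above), upright; origin at the centre of its underside, z up; stands loose on the table, to be packed
- packed_1: green-capped glass vial, 21 mm across, 55 mm tall (glass and neck to 46 mm, cap above), upright; origin at the centre of its underside, z up; already stands in a cell of the case; which cell varies
- packed_2: green-capped glass vial, 21 mm across, 55 mm tall (glass and neck to 46 mm, cap above), upright; origin at the centre of its underside, z up; already stands in a cell of the case; which cell varies
- packed_3: green-capped glass vial, 21 mm across, 55 mm tall (glass and neck to 46 mm, cap above), upright; origin at the centre of its underside, z up; already stands in a cell of the case; which cell varies
- mark_1: green dot, 18 mm across, flat on the floor of an empty cell, at the cell's centre (origin on the cell floor, 4 mm above the table); cells that hold a vial show none
- mark_2: green dot, 18 mm across, flat on the floor of an empty cell, at the cell's centre (origin on the cell floor, 4 mm above the table); cells that hold a vial show none
- mark_3: green dot, 18 mm across, flat on the floor of an empty cell, at the cell's centre (origin on the cell floor, 4 mm above the table); cells that hold a vial show none
- vial_case: fixed white case base, 96 mm (x) x 142 mm (y), front rim 10 mm further out; 2 x 3 square cells 42 mm inside, centres at x = +-23 and y = -46, 0, 46 mm; floor top 4 mm, outer wall tops 28 mm, inner divider tops 24 mm above the table, walls 4 mm thick. Origin: centre of its underside; +x to the hinge at the rear, z up
- lid (a joint): blue lid hinged on the case's rear top edge along its y: a shell 106 mm (x) x 142 mm (y), 40 mm deep, 3 mm walls, open side down when shut. 0 = shut, 1.57 = upright; starts open at about 1.95 to 2.2 rad, leaning away from the robot. Stiff hinge: stays where left, about 2 N at its edge moves it
- lid_edge (a point): middle of the lid's outer front edge, where its front wall meets its top plate (106 mm from the hinge along the lid, 40 mm out on its outer face); with the lid open it is the highest edge or near it, and the outer face looks away from the robot
- lid_hinge (a point): middle of the lid's hinge line, 48 mm behind the case's centre and 28 mm above the table
- paper_carton: large open cardboard carton, fixed, an obstacle: its own x from -122 to 178 mm, its own y from -75 to 205 mm; the walls at x = -122 and y = -75 are 175 mm high, those at x = 178 and y = 205 are 295 mm high, flaps a little higher. Go round its front corner (x = -122, y = 205 mm)
- dropper_bottle: amber dropper bottle, 33 mm across, 102 mm tall, a bystander; origin under its centre
- small_box: small card box 46 x 75 x 33 mm, a bystander; origin under its centre
- tape_roll: roll of black tape lying flat, 62 mm across, 19 mm high, a bystander; origin under its centre
Things that resemble listed ones, but are neither listed nor needed, are in the scene too. Leave any pink or purple look-alike of the vial_3 alone.

How it is judged (in metres and radians):
On the way:
1. all three loose vials stand in the three empty cells, one in each, upright and let go, with the lid still open (above 1.2 rad) (((horizontal distance between vial_1 and mark_1 below 0.016 m and angle between vial_1's own z axis and vertical below 0.1 rad and z of vial_1 in the frame of vial_case below 0.008 m) or (horizontal distance between vial_2 and mark_1 below 0.016 m and angle between vial_2's own z axis and vertical below 0.1 rad and z of vial_2 in the frame of vial_case below 0.008 m) or (horizontal distance between vial_3 and mark_1 below 0.016 m and angle between vial_3's own z axis and vertical below 0.1 rad and z of vial_3 in the frame of vial_case below 0.008 m)) and ((horizontal distance between vial_1 and mark_2 below 0.016 m and angle between vial_1's own z axis and vertical below 0.1 rad and z of vial_1 in the frame of vial_case below 0.008 m) or (horizontal distance between vial_2 and mark_2 below 0.016 m and angle between vial_2's own z axis and vertical below 0.1 rad and z of vial_2 in the frame of vial_case below 0.008 m) or (horizontal distance between vial_3 and mark_2 below 0.016 m and angle between vial_3's own z axis and vertical below 0.1 rad and z of vial_3 in the frame of vial_case below 0.008 m)) and ((horizontal distance between vial_1 and mark_3 below 0.016 m and angle between vial_1's own z axis and vertical below 0.1 rad and z of vial_1 in the frame of vial_case below 0.008 m) or (horizontal distance between vial_2 and mark_3 below 0.016 m and angle between vial_2's own z axis and vertical below 0.1 rad and z of vial_2 in the frame of vial_case below 0.008 m) or (horizontal distance between vial_3 and mark_3 below 0.016 m and angle between vial_3's own z axis and vertical below 0.1 rad and z of vial_3 in the frame of vial_case below 0.008 m)) and value of joint lid above 1.2 rad and contact force between each of vial_1, vial_2, vial_3 and the fingers below 0.05 N), for 0.2 s.
At the end, for the whole second after the job is handed in: One loose vial in each of the three empty cells: within 16 mm of its centre, tilt under 0.1 rad, underside under 8 mm above the case's underside, at rest; packed vials upright on their cell floors, moved under 20 mm; lid shut (joint under 0.06 rad) (((horizontal distance between vial_1 and mark_1 below 0.016 m and angle between vial_1's own z axis and vertical below 0.1 rad and z of vial_1 in the frame of vial_case below 0.008 m) or (horizontal distance between vial_2 and mark_1 below 0.016 m and angle between vial_2's own z axis and vertical below 0.1 rad and z of vial_2 in the frame of vial_case below 0.008 m) or (horizontal distance between vial_3 and mark_1 below 0.016 m and angle between vial_3's own z axis and vertical below 0.1 rad and z of vial_3 in the frame of vial_case below 0.008 m)) and ((horizontal distance between vial_1 and mark_2 below 0.016 m and angle between vial_1's own z axis and vertical below 0.1 rad and z of vial_1 in the frame of vial_case below 0.008 m) or (horizontal distance between vial_2 and mark_2 below 0.016 m and angle between vial_2's own z axis and vertical below 0.1 rad and z of vial_2 in the frame of vial_case below 0.008 m) or (horizontal distance between vial_3 and mark_2 below 0.016 m and angle between vial_3's own z axis and vertical below 0.1 rad and z of vial_3 in the frame of vial_case below 0.008 m)) and ((horizontal distance between vial_1 and mark_3 below 0.016 m and angle between vial_1's own z axis and vertical below 0.1 rad and z of vial_1 in the frame of vial_case below 0.008 m) or (horizontal distance between vial_2 and mark_3 below 0.016 m and angle between vial_2's own z axis and vertical below 0.1 rad and z of vial_2 in the frame of vial_case below 0.008 m) or (horizontal distance between vial_3 and mark_3 below 0.016 m and angle between vial_3's own z axis and vertical below 0.1 rad and z of vial_3 in the frame of vial_case below 0.008 m)) and distance of each of packed_1, packed_2, packed_3 from where it was at the start of the episode below 0.02 m and angle between each of packed_1, packed_2, packed_3's own z axis and vertical below 0.1 rad and z of each of packed_1, packed_2, packed_3 in the frame of vial_case below 0.008 m and linear speed of each of vial_1, vial_2, vial_3 below 0.02 m/s and value of joint lid below 0.06 rad); the robot touches nothing.
It fails at once if the amber dropper bottle is moved more than 30 mm (distance of dropper_bottle from where it was at the start of the episode above 0.03 m).
It fails at once if the small card box is moved more than 30 mm (distance of small_box from where it was at the start of the episode above 0.03 m).
It fails at once if the roll of black tape is moved more than 30 mm (distance of tape_roll from where it was at the start of the episode above 0.03 m).
It fails at once if a loose vial is dropped (moves faster than 0.6 m/s downward or sideways while nothing holds it, a fall of about 2 cm) ((linear speed of vial_1 above 0.6 m/s and contact force between vial_1 and the fingers below 0.02 N) or (linear speed of vial_2 above 0.6 m/s and contact force between vial_2 and the fingers below 0.02 N) or (linear speed of vial_3 above 0.6 m/s and contact force between vial_3 and the fingers below 0.02 N)).
It also fails if it takes over 72 s, if anything falls off the work surface, if the arm or the gripper's body presses on something with over 40 N, if the wrist force passes 120 N, or if a joint passes its speed limit or range.

## Working session

There is one attempt and no reset: what is moved stays moved. The work goes in short steps, Python scripts to look and compute and a tool call to move; the robot and the scene stay as the last step left them, time stands still between calls to the robot, and variables do not carry over. Pictures are saved under pics/ and viewed, about 8 in all and at most 12, crops included, and the job is handed in when it is done.

Besides the shell and the picture viewer there is one more tool, called after "Emit:" in YAML: its name, and indented under it one key for each argument. drive_tool: Moves the arm, as the interface text tells. Its arguments: {"type":"object","properties":{"series":{"type":"array","items":{"type":"array","items":{"type":"number"}}}},"required":["series"]}

```bash
mkdir -p pics; ls; cat > h.py <<'E'
from cell import r
import numpy as np, cv2
def world(cam,uv,d):
    c=r.get_calibration(cam);u,v=uv
    p=np.array([(u-c['cx'])/c['fx']*d,(v-c['cy'])/c['fy']*d,d])
    return np.array(c['R']).T@(p-np.array(c['t']))
def onz(cam,uv,z):
    c=r.get_calibration(cam);R=np.array(c['R']);t=np.array(c['t'])
    o=-R.T@t; d=R.T@np.array([(uv[0]-c['cx'])/c['fx'],(uv[1]-c['cy'])/c['fy'],1])
    return o+d*(z-o[2])/d[2]
def proj(cam,X):
    c=r.get_calibration(cam);p=np.array(c['R'])@np.array(X)+np.array(c['t'])
    return np.array([p[0]/p[2]*c['fx']+c['cx'],p[1]/p[2]*c['fy']+c['cy']])
def cloud(cam,depth):
    c=r.get_calibration(cam);v,u=np.mgrid[:420,:560]
    P=np.stack([(u-c['cx'])/c['fx']*depth,(v-c['cy'])/c['fy']*depth,depth],-1)
    return (P-np.array(c['t']))@np.array(c['R'])
E
python3 - <<'E'
from h import *
s=r.state();print(s, r.hold_point_z)
for cam in("side","top"):
    im,d=r.camera(cam);cv2.imwrite(f"pics/{cam}0.png",im);W=cloud(cam,d)
    c=r.get_calibration(cam);print(cam,-np.array(c['R']).T@c['t'],c['fx'])
    for l in("vial_1","mark_1","vial_case","lid","dropper_bottle","small_box","tape_roll","paper_carton"):
        for x in r.silhouettes(cam,l):
            m=x['mask']&(d>0);P=W[m]
            if len(P): print(cam,l,round(x['score'],2),np.round(x['uv']),m.sum(),'med',np.median(P,0).round(),'lo',np.percentile(P,2,axis=0).round(),'hi',np.percentile(P,98,axis=0).round())
    for l in("lid_edge","lid_hinge","vial_case","vial_1","mark_1"):
        for x in r.tip_of(cam,l): print(cam,'tip',l,round(x['score'],2),np.round(x['uv'],1))
E
```

```text
pics
{'time_s': 0.0, 'joints': array([-1.21909588e+00,  3.59504193e-01,  1.51142790e+00,  7.90051332e-08,
        1.27254367e+00, -1.15111486e-01]), 'qd': array([-0.00163291,  0.00054136, -0.00147456,  0.00135947, -0.00072755,
       -0.00116678]), 'joint_torque': array([-1.18121381e-03, -5.27626276e+01, -2.78618520e+01, -3.85737749e-04,
        1.30539402e-02, -2.73878499e-05]), 'ee_pos': array([ 269.77190596, -535.15682949,  230.45582305]), 'tcp_rot': array([-3.05458680e+00, -7.26194182e-01,  3.48771860e-04]), 'force': array([ 0.88071593, -0.28797859, -0.71694464]), 'moment': array([ 0.02527233,  0.02571763, -0.00292281]), 'grip_width': 0.9985050594567336} 18.700000000000003
side [480.05485927 797.63524412 533.19852872] 447.44708665565616
side vial_1 0.93 [293. 312.] 395 med [520. 231.  29.] lo [511. 173.  -1.] hi [534. 235.  55.]
side vial_1 0.81 [325. 322.] 377 med [466. 250.  33.] lo [456. 236.   3.] hi [475. 253.  55.]
side vial_1 0.73 [363. 308.] 338 med [403. 208.  34.] lo [394. 195.   3.] hi [412. 212.  56.]
side vial_1 0.63 [335. 265.] 236 med [443.  90.  31.] lo [433.  81.
[... 1427 characters left out ...]
 54.] lo [434. -64.  22.] hi [451. -46.  60.]
top dropper_bottle 0.5 [159. 167.] 230 med [651. 220.  61.] lo [641. 209.  10.] hi [666. 237. 100.]
top small_box 0.75 [421. 159.] 700 med [ 660. -400.   33.] lo [ 627. -442.   -1.] hi [ 697. -363.   39.]
top tape_roll 0.6 [366. 133.] 449 med [ 739. -285.   17.] lo [ 712. -314.   -3.] hi [ 767. -255.   23.]
top tip lid_edge 0.62 [400.4 209.5]
top tip lid_hinge 0.93 [372.  237.8]
top tip vial_case 0.83 [360.5 256.3]
top tip vial_1 0.61 [279.1 257.7]
top tip vial_1 0.51 [162.8 228.8]
top tip vial_1 0.45 [174. 279.]
top tip vial_1 0.43 [225.9 255. ]
top tip mark_1 0.58 [370.  277.8]
top tip mark_1 0.43 [349.6 262.9]
top tip mark_1 0.38 [376.7 258.2]
```

```bash
python3 - <<'E'
import cv2,numpy as np
t=cv2.imread('pics/top0.png')
cv2.imwrite('pics/top_crop.png',cv2.resize(t[120:320,120:460],None,fx=2.35,fy=2.35,interpolation=cv2.INTER_CUBIC))
E
```

```text
(no output)
```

View pics/side0.png

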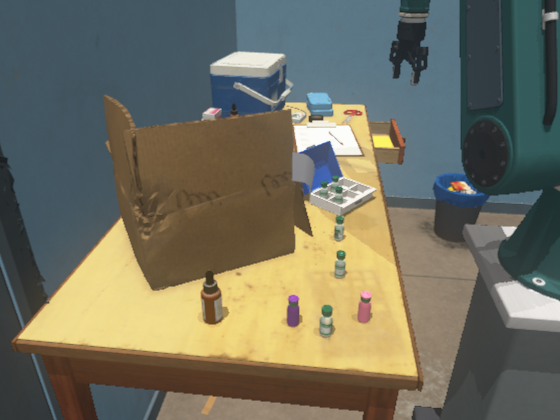

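View pics/top_crop.png

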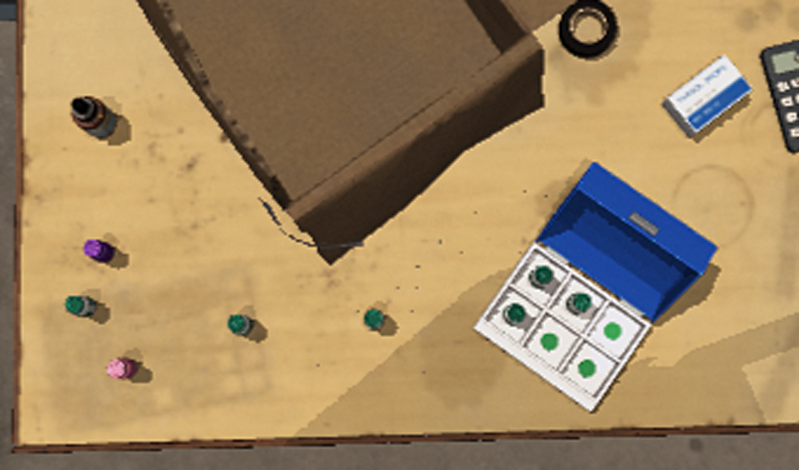

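The side view shows three green vials, at (326,322), (341,265) and (340,229), with a purple and a pink look-alike beside the first. The top crop shows the case with 3 packed vials (left column and rear middle), 3 green dots in the other cells, and the lid open to the rear. Next I'll measure these precisely.

```bash
cat >> h.py <<'E'
def greens(cam,im):
    h=cv2.cvtColor(im,cv2.COLOR_BGR2HSV)
    m=cv2.inRange(h,(40,90,30),(88,255,255))
    n,l,s,c=cv2.connectedComponentsWithStats(m)
    return [(c[i],s[i,4]) for i in range(1,n) if s[i,4]>12]
E
python3 - <<'E'
from h import *
from scipy.optimize import least_squares
ims={}
for cam in("side","top"):
    im,d=r.camera(cam);W=cloud(cam,d);ims[cam]=(im,d,W)
    for c,a in greens(cam,im):
        if cam=='side' and c[0]>420: continue
        print(cam,c.round(1),a,'z4',onz(cam,c,4)[:2].round(),'z55',onz(cam,c,54)[:2].round(),'side z50',onz(cam,c,50)[:2].round())
im,d,W=ims['top']
P=W[(d>0)]
Q=P[(P[:,2]>140)&(P[:,2]<330)&(P[:,0]>350)&(P[:,1]>-400)]
print('carton high pts: min x',Q[Q[:,0].argmin()].round(),'min y',Q[Q[:,1].argmin()].round(),'max y',Q[Q[:,1].argmax()].round())
Q2=Q[np.argsort(Q[:,0])[:400:40]];print(Q2.round())
# side view too
P=ims['side'][2][ims['side'][1]>0];Q=P[(P[:,2]>140)&(P[:,2]<330)&(P[:,0]>380)&(P[:,1]>-200)&(P[:,1]<300)]
print('side',Q[Q[:,0].argmin()].round(), Q[Q[:,1].argmax()].round())
E
```

```text
side [338.6 187.9] 13 z4 [ 441. -305.] z55 [ 444. -201.] side z50 [ 444. -209.]
side [339.6 217.7] 19 z4 [ 439. -142.] z55 [443. -53.] side z50 [442. -60.]
side [340.5 252.8] 24 z4 [438.   8.] z55 [442.  82.] side z50 [441.  76.]
side [326.7 308. ] 51 z4 [463. 183.] z55 [465. 241.] side z50 [464. 237.]
top [466.6  45.6] 226 z4 [ 957. -540.] z55 [ 935. -522.] side z50 [ 936. -524.]
top [462.   55.4] 77 z4 [ 931. -527.] z55 [ 910. -509.] side z50 [ 912. -511.]
top [351.  236.2] 41 z4 [ 486. -228.] z55 [ 482. -222.] side z50 [ 483. -223.]
top [367.2 248. ] 41 z4 [ 457. -265.] z55 [ 454. -258.] side z50 [ 454. -259.]
top [151.1 249.1] 41 z4 [469. 254.] z55 [466. 240.] side z50 [467. 241.]
top [339.3 252.8] 38 z4 [ 447. -198.] z55 [ 445. -194.] side z50 [ 445. -194.]
top [278.4 255. ] 43 z4 [446. -52.] z55 [444. -54.] side z50 [444. -54.]
top [220.1 257.4] 40 z4 [445.  88.] z55 [443.  81.] side z50 [443.  81.]
top [380.2 260.5] 38 z4 [ 426. -295.] z55 [ 425. -286.] side z50 [ 425. -287.]
top [353.2 264.8] 38 z4 [ 418. -230.] z55 [ 417. -224.] side z50 [ 417. -225.]
top [369.2 276.2] 37 z4 [ 390. -267.] z55 [ 390. -260.] side z50 [ 390. -260.]
carton high pts: min x [503. -26. 173.] min y [ 991. -400.  148.] max y [1020.  566.  145.]
[[503. -26. 173.]
 [525.   6. 156.]
 [530.   2. 162.]
 [535.  -7. 162.]
 [538. -10. 170.]
 [540.  22. 207.]
 [542. -27. 145.]
 [545.  23. 262.]
 [547. -36. 145.]
 [549.   5. 171.]]
side [502. -24. 180.] [967. 263. 156.]
```

Six points agree with a case at about (436,-244) with yaw -37.6°. I'll point the jaws along the cell diagonal (tool y at -82.6°), which keeps the fingers clear of neighbouring vials. First target is the vial at (444,-54).

Emit:
drive_tool:
  series:
    - [0.174, 0.481, -0.08, 0, 0, -0.342, 0]
    - [0.174, 0.481, -0.08, 0, 0, -0.342, 0]
    - [0.174, 0.481, -0.08, 0, 0, -0.342, 0]
    - [0.174, 0.481, -0.08, 0, 0, -0.342, 0.4]
    - [0.174, 0.481, -0.08, 0, 0, -0.342, 0.4]
    - [0.174, 0.481, -0.08, 0, 0, -0.342, 0.4]
    - [0.174, 0.481, -0.08, 0, 0, -0.342, 0.4]
    - [0.174, 0.481, -0.08, 0, 0, -0.342, 0.4]
    - [0.174, 0.481, -0.08, 0, 0, -0.342, 0.4]
    - [0.174, 0.481, -0.08, 0, 0, -0.342, 0.4]

```text
time_s: 2.5
ee_pos: [438.7, -69.4, 154.1]
tcp_rot: [3.135, 0.195, 0.002]
force: [-0.1, -0.7, -0.5]
grip_width: 0.601
```

Emit:
drive_tool:
  series:
    - [0.005, 0.015, -0.02, 0, 0, 0, 0.4]
    - [0.005, 0.015, -0.04, 0, 0, 0, 0.4]
    - [0.005, 0.015, -0.064, 0, 0, 0, 0.4]
    - [0.005, 0.015, -0.064, 0, 0, 0, 0.4]

```text
time_s: 2.9
ee_pos: [441.8, -53.6, 88.1]
tcp_rot: [-3.134, -0.197, 0.005]
force: [-0.7, 0.0, 0.4]
grip_width: 0.6
```

```bash
python3 - <<'E'
from h import *
ims=[]
for cam in("side","top"):
    im,d=r.camera(cam);e=r.state()['ee_pos'];p=proj(cam,e).round().astype(int);print(cam,e.round(1),p)
    c=proj(cam,[444,-54,40]).astype(int)
    v=max(c[1]-50,0);u=c[0]-60
    cr=cv2.resize(im[v:v+100,u:u+120],None,fx=3.3,fy=3.3,interpolation=cv2.INTER_CUBIC)
    cv2.circle(cr,tuple(int(x) for x in ((p-[u,v])*3.3)),3,(0,0,255),-1);ims.append(cr)
cv2.imwrite('pics/g1.png',np.hstack(ims))
E
```

```text
side [442.6 -54.   89.3] [341 203]
top [443.5 -54.4  90.2] [278 255]
```

View pics/g1.png

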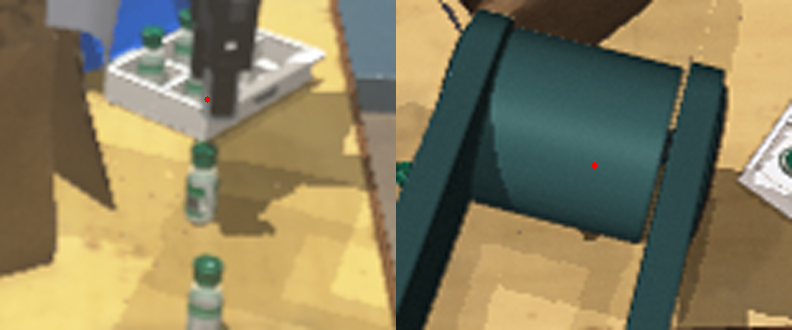

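Side view: the finger sits slightly to the right (-x) of the vial cap, at (207,155) in the crop. I'll check this with depth.

```bash
python3 - <<'E'
from h import *
im,d=r.camera("side");W=cloud("side",d)
m=(d>0)&(abs(W[...,0]-443)<60)&(abs(W[...,1]+54)<70)&(W[...,2]>15)&(W[...,2]<200)
P=W[m]
for z in range(20,200,12):
    q=P[(P[:,2]>=z)&(P[:,2]<z+12)]
    if len(q)>3: print(z,len(q),'x',np.percentile(q[:,0],[3,50,97]).round(),'y',np.percentile(q[:,1],[3,50,97]).round())
E
```

```text
20 45 x [434. 444. 453.] y [-51. -43. -39.]
32 51 x [435. 445. 501.] y [-49. -45.  -5.]
44 58 x [437. 444. 453.] y [-58. -46. -42.]
92 53 x [429. 445. 458.] y [-83. -23. -15.]
104 77 x [430. 444. 456.] y [-80. -19. -13.]
116 80 x [429. 444. 457.] y [-81. -20. -13.]
128 31 x [432. 445. 458.] y [-83. -16. -13.]
140 108 x [425. 439. 460.] y [-84.   0.   6.]
152 78 x [424. 448. 462.] y [-75.  -4.   8.]
164 114 x [425. 444. 462.] y [-69.   7.  12.]
176 125 x [423. 443. 463.] y [-102.    8.   14.]
188 234 x [424. 442. 462.] y [-63. -13.  14.]
```

Aligned in x. Descend and grip.

Emit:
drive_tool:
  series:
    - [0.001, 0, -0.03, 0, 0, 0, 0.4]
    - [0.001, 0, -0.055, 0, 0, 0, 0.4]
    - [0.001, 0, -0.062, 0, 0, 0, 0.4]
    - [0.001, 0, -0.062, 0, 0, 0, 0.4]
    - [0.001, 0, -0.062, 0, 0, 0, 1]
    - [0.001, 0, -0.062, 0, 0, 0, 1]
    - [0.001, 0, -0.062, 0, 0, 0, 1]
    - [0.001, 0, -0.062, 0, 0, 0, 1]
    - [0.001, 0, -0.062, 0, 0, 0, 1]

```text
time_s: 3.95
ee_pos: [446.2, -54.9, 29.9]
tcp_rot: [3.134, 0.195, 0.006]
force: [0.8, 0.2, 7.5]
grip_width: 0.215
```

Emit:
drive_tool:
  series:
    - [0, 0, 0.03, 0, 0, 0, 1]
    - [0, 0, 0.075, 0, 0, 0, 1]
    - [0, -0.01, 0.085, 0, 0, 0, 1]
    - [-0.005, -0.06, 0.085, 0, 0, 0, 1]
    - [-0.01, -0.11, 0.085, 0, 0, 0, 1]
    - [-0.015, -0.16, 0.085, 0, 0, 0, 1]
    - [-0.02, -0.205, 0.085, 0, 0, 0, 1]
    - [-0.02, -0.235, 0.085, 0, 0, 0, 1]
    - [-0.02, -0.24, 0.085, 0, 0, 0, 1]
    - [-0.02, -0.24, 0.085, 0, 0, 0, 1]

```text
time_s: 4.95
ee_pos: [425.9, -295.9, 114.7]
tcp_rot: [3.135, 0.192, 0.006]
force: [0.0, -0.4, -0.6]
grip_width: 0.212
```

```bash
cat > chk.py <<'E'
from h import *
# held vial: points below the tips, around the TCP, seen by both cameras
s=r.state();e=s['ee_pos'];print(e.round(1),s['grip_width'])
for cam in("side","top"):
    im,d=r.camera(cam);W=cloud(cam,d)
    m=(d>0)&(np.hypot(W[...,0]-e[0],W[...,1]-e[1])<28)&(W[...,2]<e[2]+2)&(W[...,2]>e[2]-45)
    P=W[m]
    for z in range(int(e[2])-40,int(e[2])+2,8):
        q=P[(P[:,2]>=z)&(P[:,2]<z+8)]
        if len(q)>2: print(cam,z,len(q),'x',np.percentile(q[:,0],[3,50,97]).round(),'y',np.percentile(q[:,1],[3,50,97]).round())
E
python3 chk.py
```

```text
[ 425.9 -295.9  114.7] 0.21248686354037086
side 82 14 x [415. 424. 433.] y [-292. -287. -282.]
side 90 20 x [415. 423. 433.] y [-293. -286. -282.]
side 98 25 x [416. 426. 434.] y [-291. -286. -282.]
side 106 18 x [416. 425. 434.] y [-291. -286. -281.]
side 114 5 x [417. 425. 432.] y [-281. -280. -279.]
```

Emit:
drive_tool:
  series:
    - [0, 0, -0.03, 0, 0, 0, 1]
    - [0, 0, -0.055, 0, 0, 0, 1]
    - [0, 0, -0.068, 0, 0, 0, 1]
    - [0, 0, -0.074, 0, 0, 0, 1]
    - [0, 0, -0.078, 0, 0, 0, 1]
    - [0, 0, -0.08, 0, 0, 0, 1]
    - [0, 0, -0.08, 0, 0, 0, 1]

```text
time_s: 5.75
ee_pos: [425.9, -293.6, 34.9]
tcp_rot: [3.135, 0.196, 0.006]
force: [-0.6, -0.3, -0.3]
grip_width: 0.214
```

Emit:
drive_tool:
  series:
    - [0, 0, -0.001, 0, 0, 0, 1]
    - [0, 0, -0.001, 0, 0, 0, 0.6]
    - [0, 0, -0.001, 0, 0, 0, 0.55]
    - [0, 0, -0.001, 0, 0, 0, 0.5]
    - [0, 0, 0.02, 0, 0, 0, 0.5]
    - [0, 0, 0.06, 0, 0, 0, 0.5]
    - [0, 0, 0.09, 0, 0, 0, 0.5]
    - [0, 0, 0.09, 0, 0, 0, 0.5]

```text
time_s: 6.55
ee_pos: [428.3, -295.8, 128.9]
tcp_rot: [3.129, 0.196, 0.014]
force: [0.4, -0.5, -0.2]
grip_width: 0.5
```

```bash
python3 - <<'E'
from h import *
im,d=r.camera("side");W=cloud("side",d);m=(d>0)&(np.hypot(W[...,0]-426,W[...,1]+295)<18)&(W[...,2]>8)&(W[...,2]<80);P=W[m]
for z in range(20,80,8):
    q=P[(P[:,2]>=z)&(P[:,2]<z+8)]
    if len(q)>2: print(z,len(q),np.percentile(q,[3,50,97],axis=0).round().tolist())
E
```

```text
20 23 [[415.0, -288.0, 20.0], [426.0, -282.0, 25.0], [433.0, -278.0, 28.0]]
28 19 [[412.0, -295.0, 28.0], [424.0, -281.0, 32.0], [434.0, -279.0, 35.0]]
36 29 [[416.0, -291.0, 37.0], [424.0, -282.0, 40.0], [434.0, -278.0, 44.0]]
44 15 [[417.0, -289.0, 45.0], [425.0, -285.0, 48.0], [432.0, -280.0, 52.0]]
52 29 [[417.0, -297.0, 52.0], [425.0, -286.0, 57.0], [433.0, -280.0, 60.0]]
```

First vial stands upright in the rear-right cell. Now the second, at (443,81).

Emit:
drive_tool:
  series:
    - [-0.003, 0.05, 0, 0, 0, 0, 0.45]
    - [-0.003, 0.1, 0, 0, 0, 0, 0.45]
    - [-0.003, 0.15, 0, 0, 0, 0, 0.4]
    - [-0.003, 0.2, 0, 0, 0, 0, 0.4]
    - [-0.003, 0.25, 0, 0, 0, 0, 0.4]
    - [-0.003, 0.3, 0, 0, 0, 0, 0.4]
    - [0.005, 0.35, -0.01, 0, 0, 0, 0.4]
    - [0.015, 0.376, -0.02, 0, 0, 0, 0.4]
    - [0.015, 0.376, -0.03, 0, 0, 0, 0.4]
    - [0.015, 0.376, -0.03, 0, 0, 0, 0.4]

```text
time_s: 7.6
ee_pos: [440.3, 81.4, 95.1]
tcp_rot: [3.131, 0.199, 0.004]
force: [-0.6, 0.2, 0.0]
grip_width: 0.604
```

```bash
python3 - <<'E'
from h import *
s=r.state();print(s['ee_pos'].round(1),s['tcp_rot'].round(3))
im,d=r.camera("side");W=cloud("side",d);m=(d>0)&(np.hypot(W[...,0]-443,W[...,1]-81)<45)&(W[...,2]>8)&(W[...,2]<150);P=W[m]
for z in range(10,150,12):
    q=P[(P[:,2]>=z)&(P[:,2]<z+12)]
    if len(q)>2: print(z,len(q),np.percentile(q[:,:2],[3,50,97],axis=0).round().tolist())
E
```

```text
[440.3  81.4  95.1] [3.131 0.199 0.004]
10 55 [[432.0, 85.0], [444.0, 91.0], [452.0, 94.0]]
22 56 [[433.0, 84.0], [443.0, 91.0], [452.0, 94.0]]
34 60 [[434.0, 83.0], [442.0, 90.0], [451.0, 94.0]]
46 67 [[435.0, 77.0], [443.0, 87.0], [450.0, 92.0]]
94 43 [[427.0, 55.0], [443.0, 112.0], [453.0, 116.0]]
106 105 [[426.0, 55.0], [442.0, 116.0], [454.0, 122.0]]
118 102 [[425.0, 56.0], [439.0, 116.0], [453.0, 122.0]]
130 44 [[428.0, 51.0], [443.0, 116.0], [454.0, 123.0]]
142 28 [[428.0, 45.0], [447.0, 86.0], [456.0, 121.0]]
```

Emit:
drive_tool:
  series:
    - [0.002, 0, -0.03, 0, 0, 0, 0.4]
    - [0.002, 0, -0.06, 0, 0, 0, 0.4]
    - [0.002, 0, -0.066, 0, 0, 0, 0.4]
    - [0.002, 0, -0.066, 0, 0, 0, 0.4]
    - [0.002, 0, -0.066, 0, 0, 0, 1]
    - [0.002, 0, -0.066, 0, 0, 0, 1]
    - [0.002, 0, -0.066, 0, 0, 0, 1]
    - [0.002, 0, -0.066, 0, 0, 0, 1]
    - [0.002, 0, -0.066, 0, 0, 0, 1]

```text
time_s: 8.55
ee_pos: [443.7, 80.6, 31.0]
tcp_rot: [3.131, 0.197, 0.009]
force: [-0.3, -1.7, 7.5]
grip_width: 0.211
```

Emit:
drive_tool:
  series:
    - [0, 0, 0.03, 0, 0, 0, 1]
    - [0, 0, 0.075, 0, 0, 0, 1]
    - [-0.015, -0.03, 0.085, 0, 0, 0, 1]
    - [-0.02, -0.08, 0.085, 0, 0, 0, 1]
    - [-0.022, -0.13, 0.085, 0, 0, 0, 1]
    - [-0.024, -0.18, 0.085, 0, 0, 0, 1]
    - [-0.026, -0.23, 0.085, 0, 0, 0, 1]
    - [-0.026, -0.28, 0.085, 0, 0, 0, 1]
    - [-0.026, -0.311, 0.085, 0, 0, 0, 1]
    - [-0.026, -0.311, 0.085, 0, 0, 0, 1]

```text
time_s: 9.55
ee_pos: [419.1, -235.3, 117.0]
tcp_rot: [3.127, 0.191, 0.014]
force: [0.4, 1.8, 0.6]
grip_width: 0.21
```

```bash
python3 chk.py
```

```text
[ 419.1 -235.3  117. ] 0.20953398720829333
side 85 18 x [410. 420. 429.] y [-231. -225. -223.]
side 93 26 x [410. 419. 429.] y [-232. -225. -222.]
side 101 27 x [410. 420. 428.] y [-229. -226. -222.]
side 109 17 x [411. 421. 428.] y [-231. -225. -220.]
side 117 8 x [410. 418. 428.] y [-240. -221. -217.]
```

Emit:
drive_tool:
  series:
    - [-0.001, 0.004, -0.03, 0, 0, 0, 1]
    - [-0.001, 0.004, -0.055, 0, 0, 0, 1]
    - [-0.001, 0.004, -0.068, 0, 0, 0, 1]
    - [-0.001, 0.004, -0.075, 0, 0, 0, 1]
    - [-0.001, 0.004, -0.079, 0, 0, 0, 1]
    - [-0.001, 0.004, -0.082, 0, 0, 0, 1]
    - [-0.001, 0.004, -0.082, 0, 0, 0, 1]

```text
time_s: 10.35
ee_pos: [416.7, -226.1, 35.0]
tcp_rot: [3.131, 0.195, 0.01]
force: [-0.1, 1.3, 3.4]
grip_width: 0.209
```

Emit:
drive_tool:
  series:
    - [0, 0, 0, 0, 0, 0, 0.6]
    - [0, 0, 0, 0, 0, 0, 0.55]
    - [0, 0, 0, 0, 0, 0, 0.5]
    - [0, 0, 0.02, 0, 0, 0, 0.5]
    - [0, 0, 0.06, 0, 0, 0, 0.5]
    - [0, 0, 0.09, 0, 0, 0, 0.5]
    - [0, 0.05, 0.09, 0, 0, 0, 0.5]
    - [0, 0.1, 0.09, 0, 0, 0, 0.5]
    - [0, 0.15, 0.09, 0, 0, 0, 0.45]
    - [0, 0.2, 0.09, 0, 0, 0, 0.45]

```text
time_s: 11.35
ee_pos: [416.6, -24.7, 125.4]
tcp_rot: [3.131, 0.193, 0.012]
force: [0.8, 0.1, 0.0]
grip_width: 0.55
```

```bash
python3 - <<'E'
from h import *
s=r.state();print(s['ee_pos'].round(1),s['tcp_rot'].round(3))
im,d=r.camera("top")
for c,a in greens("top",im):
    if 140<c[0]<420 and c[1]>200: print(c.round(1),a,'z59',onz("top",c,57)[:2].round(),'z4',onz("top",c,4)[:2].round())
im,d=r.camera("side");cv2.imwrite('pics/s3.png',cv2.resize(im[140:260,260:420],None,fx=4,fy=4,interpolation=cv2.INTER_CUBIC))
for X in r.silhouettes("side","vial_1"): 
    W=cloud("side",d);P=W[X['mask']&(d>0)];print(round(X['score'],2),np.round(X['uv']),np.median(P,0).round(),np.percentile(P,97,axis=0).round())
E
```

```text
[416.6 -24.7 125.4] [3.131 0.193 0.012]
[351.  236.2] 41 z59 [ 482. -222.] z4 [ 486. -228.]
[367.2 248. ] 41 z59 [ 454. -258.] z4 [ 457. -265.]
[151.1 249.1] 41 z59 [466. 240.] z4 [469. 254.]
[339.3 252.8] 38 z59 [ 445. -193.] z4 [ 447. -198.]
[382.8 260.6] 43 z59 [ 424. -292.] z4 [ 425. -301.]
[354.  265.1] 40 z59 [ 416. -226.] z4 [ 417. -232.]
[369.2 276.2] 37 z59 [ 390. -259.] z4 [ 390. -267.]
[191.  328.9] 28 z59 [284. 148.] z4 [279. 158.]
[221.1 380.8] 18 z59 [169.  82.] z4 [159.  89.]
0.75 [294. 312.] [520. 232.  31.] [531. 235.  55.]
0.71 [363. 311.] [403. 207.  33.] [412. 212.  56.]
0.54 [323. 325.] [466. 250.  33.] [475. 254.  56.]
```

View pics/s3.png

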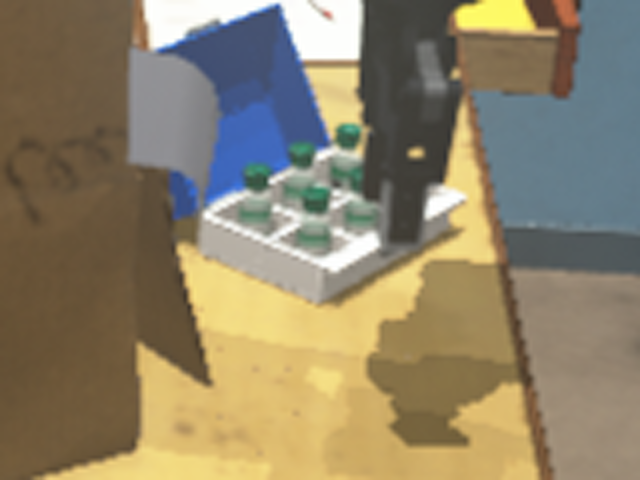

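View shows five upright vials in the case, with the gripper at (415,150) in front of the remaining empty front-right cell. Now the third vial, at (466,240).

Emit:
drive_tool:
  series:
    - [0, 0.05, 0, 0, 0, 0, 0.4]
    - [0, 0.1, 0, 0, 0, 0, 0.4]
    - [0.012, 0.15, 0, 0, 0, 0, 0.4]
    - [0.03, 0.195, 0, 0, 0, 0, 0.4]
    - [0.049, 0.24, 0, 0, 0, 0, 0.4]
    - [0.049, 0.265, -0.01, 0, 0, 0, 0.4]
    - [0.049, 0.265, -0.03, 0, 0, 0, 0.4]
    - [0.049, 0.265, -0.03, 0, 0, 0, 0.4]

```text
time_s: 12.3
ee_pos: [464.4, 240.5, 93.1]
tcp_rot: [3.129, 0.204, 0.004]
force: [-0.6, -1.3, 0.2]
grip_width: 0.595
```

```bash
python3 - <<'E'
from h import *
s=r.state();print(s['ee_pos'].round(1),s['tcp_rot'].round(3),s['joints'].round(2))
im,d=r.camera("side");W=cloud("side",d);m=(d>0)&(np.hypot(W[...,0]-466,W[...,1]-240)<42)&(W[...,2]>8)&(W[...,2]<150);P=W[m]
for z in range(10,150,12):
    q=P[(P[:,2]>=z)&(P[:,2]<z+12)]
    if len(q)>2: print(z,len(q),np.percentile(q[:,:2],[3,50,97],axis=0).round().tolist())
E
```

```text
[464.4 240.5  93.1] [3.129 0.204 0.004] [ 0.35  0.42  1.82 -0.01  0.9   1.8 ]
10 75 [[455.0, 245.0], [465.0, 251.0], [475.0, 254.0]]
22 75 [[456.0, 244.0], [467.0, 251.0], [475.0, 253.0]]
34 75 [[457.0, 242.0], [465.0, 249.0], [474.0, 252.0]]
46 108 [[458.0, 236.0], [466.0, 246.0], [473.0, 251.0]]
94 63 [[449.0, 215.0], [466.0, 273.0], [477.0, 278.0]]
106 113 [[449.0, 216.0], [462.0, 276.0], [477.0, 281.0]]
118 100 [[450.0, 214.0], [463.0, 278.0], [478.0, 281.0]]
130 13 [[467.0, 212.0], [470.0, 216.0], [479.0, 280.0]]
142 25 [[469.0, 211.0], [472.0, 269.0], [481.0, 281.0]]
```

Emit:
drive_tool:
  series:
    - [0.002, 0, -0.03, 0, 0, 0, 0.4]
    - [0.002, 0, -0.058, 0, 0, 0, 0.4]
    - [0.002, 0, -0.064, 0, 0, 0, 0.4]
    - [0.002, 0, -0.064, 0, 0, 0, 0.4]
    - [0.002, 0, -0.064, 0, 0, 0, 1]
    - [0.002, 0, -0.064, 0, 0, 0, 1]
    - [0.002, 0, -0.064, 0, 0, 0, 1]
    - [0.002, 0, -0.064, 0, 0, 0, 1]
    - [0.002, 0, -0.064, 0, 0, 0, 1]

```text
time_s: 13.25
ee_pos: [467.9, 240.5, 31.5]
tcp_rot: [3.13, 0.204, 0.01]
force: [0.4, 0.3, 8.3]
grip_width: 0.212
```

Emit:
drive_tool:
  series:
    - [0, 0, 0.03, 0, 0, 0, 1]
    - [0, 0, 0.075, 0, 0, 0, 1]
    - [-0.015, -0.04, 0.085, 0, 0, 0, 1]
    - [-0.03, -0.085, 0.085, 0, 0, 0, 1]
    - [-0.04, -0.13, 0.085, 0, 0, 0, 1]
    - [-0.048, -0.18, 0.085, 0, 0, 0, 1]
    - [-0.05, -0.23, 0.085, 0, 0, 0, 1]
    - [-0.055, -0.28, 0.085, 0, 0, 0, 1]
    - [-0.06, -0.33, 0.085, 0, 0, 0, 1]
    - [-0.065, -0.38, 0.085, 0, 0, 0, 1]

```text
time_s: 14.25
ee_pos: [402.8, -140.1, 117.3]
tcp_rot: [3.129, 0.204, 0.012]
force: [1.5, -0.6, 0.7]
grip_width: 0.212
```

Emit:
drive_tool:
  series:
    - [-0.006, -0.05, 0, 0, 0, 0, 1]
    - [-0.013, -0.09, 0, 0, 0, 0, 1]
    - [-0.013, -0.122, 0, 0, 0, 0, 1]
    - [-0.013, -0.127, 0, 0, 0, 0, 1]
    - [-0.013, -0.127, 0, 0, 0, 0, 1]
    - [-0.013, -0.127, 0, 0, 0, 0, 1]

```text
time_s: 14.85
ee_pos: [389.3, -265.8, 117.3]
tcp_rot: [3.13, 0.205, 0.011]
force: [0.1, -0.1, -1.1]
grip_width: 0.205
```

```bash
python3 chk.py
```

```text
[ 389.3 -265.8  117.3] 0.20538118290657012
side 85 19 x [379. 388. 398.] y [-265. -255. -252.]
side 93 26 x [379. 389. 398.] y [-262. -257. -252.]
side 101 26 x [380. 387. 397.] y [-261. -256. -251.]
side 109 18 x [380. 390. 398.] y [-262. -255. -251.]
side 117 8 x [379. 387. 396.] y [-253. -250. -248.]
```

Emit:
drive_tool:
  series:
    - [0, -0.001, -0.03, 0, 0, 0, 1]
    - [0, -0.001, -0.055, 0, 0, 0, 1]
    - [0, -0.001, -0.068, 0, 0, 0, 1]
    - [0, -0.001, -0.075, 0, 0, 0, 1]
    - [0, -0.001, -0.079, 0, 0, 0, 1]
    - [0, -0.001, -0.082, 0, 0, 0, 1]
    - [0, -0.001, -0.082, 0, 0, 0, 1]

```text
time_s: 15.65
ee_pos: [389.9, -266.3, 35.7]
tcp_rot: [3.13, 0.207, 0.012]
force: [0.1, 0.2, 0.1]
grip_width: 0.209
```

Emit:
drive_tool:
  series:
    - [0, 0, -0.001, 0, 0, 0, 1]
    - [0, 0, -0.001, 0, 0, 0, 0.6]
    - [0, 0, -0.001, 0, 0, 0, 0.55]
    - [0, 0, -0.001, 0, 0, 0, 0.5]
    - [0, 0, 0.02, 0, 0, 0, 0.5]
    - [0, 0, 0.06, 0, 0, 0, 0.5]
    - [0, -0.02, 0.1, 0, 0, 0, 0.5]
    - [0, -0.07, 0.12, 0, 0, 0, 1]
    - [0, -0.12, 0.13, 0, 0, 0, 1]
    - [0, -0.17, 0.13, 0, 0, 0, 1]

```text
time_s: 16.65
ee_pos: [390.5, -434.1, 168.1]
tcp_rot: [3.126, 0.208, 0.016]
force: [0.8, -0.5, -0.2]
grip_width: 0.002
```

```bash
python3 - <<'E'
from h import *
s=r.state();print(s['ee_pos'].round(1),s['tcp_rot'].round(3))
W={};I={}
for cam in("top","side"):
    im,d=r.camera(cam);I[cam]=im
    c=cloud(cam,d);h=cv2.cvtColor(im,cv2.COLOR_BGR2HSV)
    if cam=="top":
        for g,a in greens("top",im):
            if 300<g[0]<420 and g[1]>200: print(g.round(1),a,'z57',onz("top",g,57)[:2].round())
    m=(d>0)&(cv2.inRange(h,(105,120,30),(130,255,255))>0)&(np.hypot(c[...,0]-490,c[...,1]+290)<160)&(c[...,2]>5)
    cx=np.array([np.cos(-.656),np.sin(-.656)]);cy=np.array([-cx[1],cx[0]])
    P=c[m];q=P[:,:2]-[436,-244.5];L=np.c_[q@cx,q@cy,P[:,2]]
    print(cam,len(L),'case-frame lo/hi',np.percentile(L,[1,99],axis=0).round().tolist())
    top=L[L[:,2]>np.percentile(L[:,2],97)];print(' highest',top.mean(0).round(),top.max(0).round())
    M=L[abs(L[:,1])<55]
    for z in range(10,130,15):
        k=M[(M[:,2]>=z)&(M[:,2]<z+15)]
        if len(k)>3: print('  z',z,len(k),'x',np.percentile(k[:,0],[5,50,95]).round())
big=cv2.resize(I['top'][180:320,290:460],None,fx=4,fy=4,interpolation=cv2.INTER_CUBIC)
cv2.imwrite('pics/top4.png',big)
E
```

```text
[ 390.5 -434.1  168.1] [3.126 0.208 0.016]
[350.9 236.2] 40 z57 [ 482. -222.]
[367.3 248. ] 42 z57 [ 454. -258.]
[339.3 252.8] 38 z57 [ 445. -193.]
[382.9 260.5] 42 z57 [ 424. -292.]
[354.  265.1] 41 z57 [ 416. -226.]
[372.2 276.9] 42 z57 [ 388. -266.]
top 2558 case-frame lo/hi [[53.0, -69.0, 11.0], [133.0, 70.0, 122.0]]
 highest [102.   0. 121.] [113.  69. 127.]
  z 10 557 x [60. 75. 88.]
  z 25 365 x [53. 89. 97.]
  z 40 236 x [ 97. 101. 106.]
  z 55 127 x [105. 108. 110.]
  z 85 15 x [130. 132. 134.]
  z 100 436 x [109. 122. 132.]
  z 115 182 x [100. 104. 112.]
side 578 case-frame lo/hi [[45.0, -69.0, 12.0], [109.0, 75.0, 119.0]]
 highest [ 98.  10. 119.] [100.  50. 120.]
  z 10 107 x [65. 84. 89.]
  z 25 94 x [76. 91. 96.]
  z 40 68 x [ 94. 100. 106.]
  z 55 24 x [ 41. 107. 110.]
  z 115 21 x [ 96.  98. 100.]
```

View pics/top4.png

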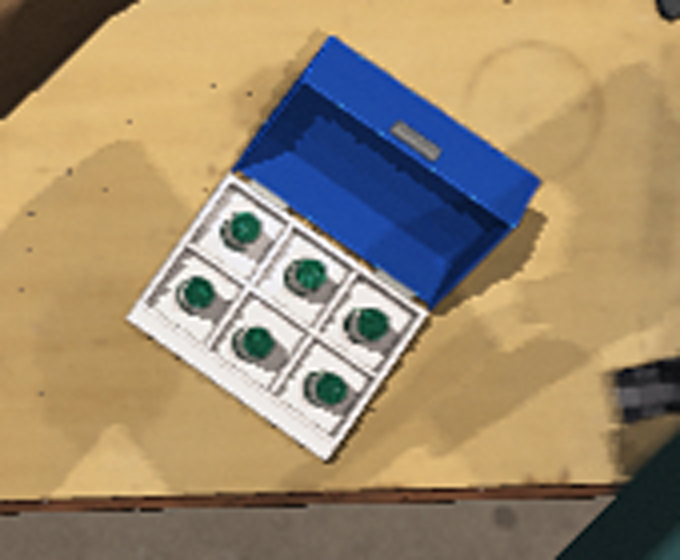

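Top view shows six green caps centred in six cells, and the lid open with its front rim about 120 mm high. That fits θ≈2.08, which puts lid_edge at case x≈135, z≈100. Next I go over and behind the lid with the fingers shut.

Emit:
drive_tool:
  series:
    - [0.02, 0, 0.03, 0, 0, -0.14, 1]
    - [0.06, 0.02, 0.04, 0, 0, -0.28, 1]
    - [0.1, 0.045, 0.04, 0, 0, -0.42, 1]
    - [0.14, 0.065, 0.04, 0, 0, -0.56, 1]
    - [0.177, 0.082, 0.04, 0, 0, -0.7, 1]
    - [0.177, 0.082, 0.02, 0, 0, -0.78, 1]
    - [0.177, 0.082, -0.02, 0, 0, -0.78, 1]
    - [0.177, 0.082, -0.06, 0, 0, -0.78, 1]
    - [0.177, 0.082, -0.08, 0, 0, -0.78, 1]
    - [0.177, 0.082, -0.08, 0, 0, -0.78, 1]

```text
time_s: 17.75
ee_pos: [564.8, -354.5, 82.8]
tcp_rot: [2.964, -1.0, -0.005]
force: [0.0, 0.6, 0.7]
grip_width: 0.002
```

```bash
cat > lid.py <<'E'
from h import *
cx=np.array([.7924,-.61]);cy=np.array([.61,.7924]);O=np.array([436,-244.5])
def way(th,s=90,w=11,yc=-5,press=0):
    P=np.array([48,28])+s*np.array([-np.cos(th),np.sin(th)])+40*np.array([np.sin(th),np.cos(th)])
    E=P+(106-s)*np.array([-np.cos(th),np.sin(th)])
    x=max(P[0],E[0])+w; return np.r_[O+x*cx+yc*cy,P[1]-press]
E
python3 - <<'E'
from lid import *
e=r.state()['ee_pos'];print(e.round(1),r.state()['tcp_rot'].round(3))
for th in np.arange(2.05,-.01,-.1): print(round(th,2),((way(th)-e)/1000).round(3).tolist())
E
```

```text
[ 564.8 -354.5   82.8] [ 2.964 -1.    -0.005]
2.05 [-0.018, 0.019, 0.007]
1.95 [-0.025, 0.023, 0.014]
1.85 [-0.032, 0.029, 0.021]
1.75 [-0.039, 0.034, 0.027]
1.65 [-0.047, 0.041, 0.032]
1.55 [-0.055, 0.047, 0.036]
1.45 [-0.062, 0.052, 0.039]
1.35 [-0.07, 0.058, 0.042]
1.25 [-0.078, 0.064, 0.043]
1.15 [-0.085, 0.07, 0.044]
1.05 [-0.093, 0.076, 0.043]
0.95 [-0.101, 0.082, 0.042]
0.85 [-0.108, 0.088, 0.039]
0.75 [-0.116, 0.094, 0.036]
0.65 [-0.123, 0.099, 0.031]
0.55 [-0.129, 0.104, 0.026]
0.45 [-0.136, 0.109, 0.02]
0.35 [-0.141, 0.113, 0.014]
0.25 [-0.146, 0.117, 0.006]
0.15 [-0.151, 0.121, -0.002]
0.05 [-0.155, 0.124, -0.01]
```

Emit:
drive_tool:
  series:
    - [-0.018, 0.019, 0.007, 0, 0, 0, 1]
    - [-0.025, 0.023, 0.014, 0, 0, 0, 1]
    - [-0.032, 0.029, 0.021, 0, 0, 0, 1]
    - [-0.039, 0.034, 0.027, 0, 0, 0, 1]
    - [-0.047, 0.041, 0.032, 0, 0, 0, 1]
    - [-0.055, 0.047, 0.036, 0, 0, 0, 1]
    - [-0.062, 0.052, 0.039, 0, 0, 0, 1]
    - [-0.07, 0.058, 0.042, 0, 0, 0, 1]

```text
time_s: 18.55
ee_pos: [494.2, -295.9, 125.1]
tcp_rot: [2.965, -1.001, -0.005]
force: [2.7, -0.3, 2.0]
grip_width: -0.003
```

```bash
python3 - <<'E'
from lid import *
s=r.state();e=s['ee_pos'];print(e.round(1),s['force'].round(1))
im,d=r.camera("side");cv2.imwrite('pics/l1.png',cv2.resize(im[120:240,250:410],None,fx=4,fy=4,interpolation=cv2.INTER_CUBIC))
for th in np.arange(1.35,-.01,-.1): print(round(th,2),((way(th)-e)/1000).round(3).tolist())
E
```

```text
[ 494.2 -295.9  125.1] [ 2.7 -0.3  2. ]
1.35 [0.001, -0.0, -0.001]
1.25 [-0.007, 0.006, 0.001]
1.15 [-0.015, 0.012, 0.001]
1.05 [-0.022, 0.018, 0.001]
0.95 [-0.03, 0.024, -0.001]
0.85 [-0.038, 0.029, -0.003]
0.75 [-0.045, 0.035, -0.006]
0.65 [-0.052, 0.04, -0.011]
0.55 [-0.059, 0.045, -0.016]
0.45 [-0.065, 0.05, -0.022]
0.35 [-0.071, 0.055, -0.029]
0.25 [-0.076, 0.059, -0.036]
0.15 [-0.08, 0.062, -0.044]
0.05 [-0.084, 0.065, -0.053]
```

View pics/l1.png

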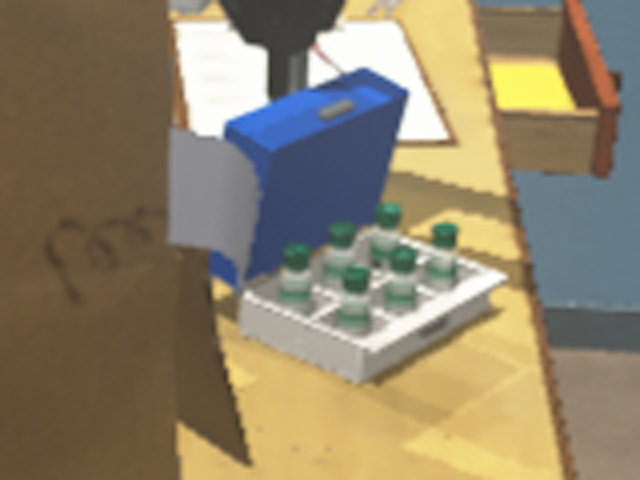

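The lid, at (320,160) in the crop, now stands near 1.3 rad. All six vials are upright and force is about 3 N. I'll keep pushing along the arc.

Emit:
drive_tool:
  series:
    - [-0.007, 0.006, 0.001, 0, 0, 0, 1]
    - [-0.015, 0.012, 0.001, 0, 0, 0, 1]
    - [-0.022, 0.018, 0.001, 0, 0, 0, 1]
    - [-0.03, 0.024, -0.001, 0, 0, 0, 1]
    - [-0.038, 0.029, -0.003, 0, 0, 0, 1]
    - [-0.045, 0.035, -0.006, 0, 0, 0, 1]
    - [-0.052, 0.04, -0.011, 0, 0, 0, 1]
    - [-0.059, 0.045, -0.016, 0, 0, 0, 1]
    - [-0.065, 0.05, -0.022, 0, 0, 0, 1]
    - [-0.071, 0.055, -0.029, 0, 0, 0, 1]

```text
time_s: 19.6
ee_pos: [420.5, -239.0, 95.5]
tcp_rot: [2.965, -1.0, -0.011]
force: [0.8, -1.1, 0.8]
grip_width: 0.003
```

Emit:
drive_tool:
  series:
    - [-0.005, 0.004, -0.007, 0, 0, 0, 1]
    - [-0.009, 0.007, -0.015, 0, 0, 0, 1]
    - [-0.012, 0.009, -0.022, 0, 0, 0, 1]
    - [-0.013, 0.01, -0.026, 0, 0, 0, 1]
    - [-0.013, 0.01, -0.028, 0, 0, 0, 1]
    - [-0.013, 0.01, -0.028, 0, 0, 0, 1]

```text
time_s: 20.2
ee_pos: [406.3, -228.1, 67.9]
tcp_rot: [2.966, -1.0, -0.015]
force: [-5.3, 3.9, 15.0]
grip_width: 0.001
```

Emit:
drive_tool:
  series:
    - [0, 0, -0.001, 0, 0, 0, 1]
    - [0, 0, -0.001, 0, 0, 0, 1]
    - [0, 0, 0.03, 0, 0, 0, 1]
    - [0, 0, 0.07, 0, 0, 0, 1]
    - [-0.02, -0.05, 0.11, 0, 0, 0, 1]
    - [-0.02, -0.1, 0.11, 0, 0, 0, 1]
    - [-0.02, -0.15, 0.11, 0, 0, 0, 1]
    - [-0.02, -0.2, 0.11, 0, 0, 0, 1]
    - [-0.02, -0.2, 0.11, 0, 0, 0, 1]

```text
time_s: 21.1
ee_pos: [386.9, -434.4, 178.4]
tcp_rot: [2.961, -1.003, -0.009]
force: [-0.3, 1.0, 0.6]
grip_width: -0.002
```

```bash
python3 - <<'E'
from lid import *
s=r.state();print(s['ee_pos'].round(1),s['force'].round(1),s['time_s'])
ims=[]
for cam in("side","top"):
    im,d=r.camera(cam);c=cloud(cam,d)
    q=c[...,:2]-O;L=np.stack([q@cx,q@cy,c[...,2]],-1)
    m=(d>0)&(abs(L[...,0])<60)&(abs(L[...,1])<60)&(L[...,2]>55)&(L[...,2]<85)
    A=L[m];k=np.linalg.lstsq(np.c_[A[:,:2],np.ones(len(A))],A[:,2],rcond=None)[0]
    print(cam,len(A),'slope x',k[0].round(3),'y',k[1].round(3),'z0',k[2].round(1),'xrange',np.percentile(A[:,0],[1,99]).round())
    v,u=(120,250) if cam=="side" else (180,290)
    ims.append(cv2.resize(im[v:v+130,u:u+170],None,fx=2.3,fy=2.3,interpolation=cv2.INTER_CUBIC))
cv2.imwrite('pics/end.png',np.hstack(ims))
E
```

```text
[ 386.9 -434.4  178.4] [-0.3  1.   0.6] 21.1
side 926 slope x 0.033 y 0.002 z0 68.1 xrange [-60.  44.]
top 2499 slope x 0.002 y -0.001 z0 69.0 xrange [-58.  47.]
```

View pics/end.png

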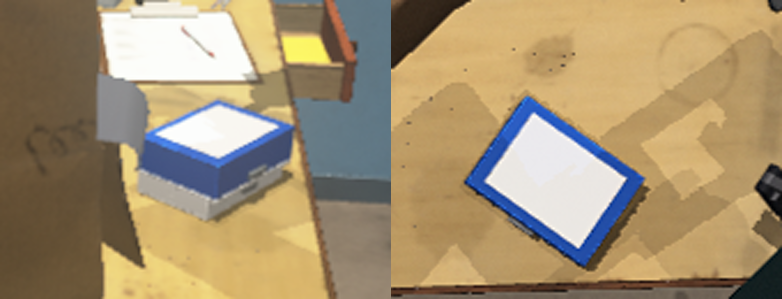

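The lid is flat and fully shut in both views, with its top at z≈68–69 mm and the top camera showing a slope of 0.002. The robot is clear, so I'm handing in.

```bash
python3 -c "
from cell import r
print(r.hand_in())"
```

```text
the job is handed in; nothing more can be done
None
```

I stood the three loose green-capped vials upright in the three empty cells, pushed the blue lid shut from behind, and handed in at about 21 s. The hand-in reported no verdict.

- **Vials:** before the lid was closed, the top camera put each placed cap within a few mm of its cell centre. The packed vials had not moved, and all six still stood upright with the lid part-way down. I could not see inside once it was shut.
- **Lid:** its top sits at z ≈ 68–69 mm against 68 mm expected when shut. The top camera gave a slope of 0.002 rad. The side camera gave 0.033 rad, a small disagreement but still under the 0.06 limit.
- **Forces and clearance:** the highest force I read was about 15 N, while pressing the lid shut. The robot ended clear of everything.
- **Bystanders:** I kept away from the dropper bottle, card box, tape roll and the pink and purple look-alikes. I did not measure their positions again at the end.

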